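Set and lock the stop on the sign-shop measuring rail

ROBOT

A 6-joint arm with a two-finger parallel gripper is mounted at the origin on the work surface. World frame = base frame: x ahead of the robot, y to its left, z up, the work surface at z = 0. Lengths are in m, angles in rad, forces in N, time in s.
With the tool pointing down it reaches from about 0.35 to 0.975 m from the base axis. Payload 4.9 kg.
Tool frame: the origin (TCP) lies on the front face of the gripper's body, between the roots of the fingers; the fingertips stand ctrl.tip_extent ahead of it and the grasp point (between the pads) lies 54 mm ahead of it (ctrl.tip_extent is the distance from the TCP to the fingertips, in m); z points along the fingers, y is the line along which they close (so a half turn about z gives the same grasp; the last joint's range is limited). The gripper opens to 85 mm and grips with 20 to 120 N. Pads are 22 mm wide; open, the fingers measure 114 mm over their backs; the gripper's body (76 mm by 85 mm) begins 54 mm behind the grasp point. The pads swing forward as they close: fully open they stand 13 mm farther back than shut.
Start: joints at [1.186, 0.053, 1.613, -0, 1.476, -0.119], TCP at [0.164, 0.603, 0.304] pointing down, gripper open.
Joint ranges: [-3.01, 3.01], [-1.01, 2.22], [0.06, 2.58], [-1.02, 4.17], [0.09, 2.62], [-3.14, 3.14]. Speed limits (rad/s): [2.57, 2.57, 3.14, 3.14, 3.14, 3.14].

INTERFACE

Orientations are given as a rotation vector (axis times angle).
In Python, from station import ctrl gives the robot as it stands.
- The arm moves only by the tool apply_moves, never from a script. Its argument "rows" is one flat list of numbers, 6 for each row, row after row: the shift along the tool's x, y, z normalised to -1 to 1, where 1 is 0.6 m, then the turn, a rotation vector about the tool's x, y, z normalised to -1 to 1, where 1 is 90 degrees. A call has 1 to 20 rows; each row is the pose to reach, as a shift and turn from the pose commanded when the call began, along the tool's axes at that moment; what a row does not reach only later rows make up. A row lasts 1/10 s, in which the tool goes at most 50 mm and 8.59 degrees, less where a joint would pass 70% of its speed; a pose out of reach is approached as far as the arm can. A call with a number of a shift or a turn outside -1 to 1 is refused whole. A call with a gripper value outside its range is refused whole. "grip" is the opening, from 0 (shut) to 1 (fully open), set as the call begins (left out, the last holds). The fingers move at their own pace and stop on an object; "grip_force" is the grip in N (left out, the last holds). Time passes only in rows, so rows that repeat a pose let the fingers close. It gives the time, the measured TCP pose, the force, the opening and the grip force at its end, in the units of the state.
- ctrl.get_obs(): the state, without advancing time (a new reading comes with each control period).
- ctrl.get_image(name): name is "scene" or "top"; returns (picture, depth): 480x640x3 uint8, blue, green, red; 480x640 float32, m along the optical axis (not along the pixel's ray), 0 where there is no reading.
- ctrl.camera_model(name): a dict with "mtx" (3x3 intrinsics, pixels), "R" (3x3) and "t" (3): a world point X has camera coordinates R X + t. Camera axes: x right, y down, z forward; pixel columns grow to the right and rows downward; lengths in m; the calibration is good to about 2 mm. A picture is of the moment at which its call begins. camera_model takes no time and is no camera call.
- ctrl.finish_job(): hands the job in; it is judged then, once.
The state is a dict: "t": time; "q": joint angles; "dq": joint speeds; "effort": joint torques, N m; "tool_pos": TCP position; "tool_rot": TCP orientation; "contact_force": force on the tool from outside, world axes, zero at the start; "wrist_torque": the same for the moment, N m; "opening": finger opening in m; "grip_force": force on a finger pad.
Only numpy, scipy, OpenCV 4.12 (cv2) and the standard library are available. Lean on these libraries where they do the work, as an engineer would, in place of code of your own. Each camera call takes 0.05 s, during which the arm holds its last target. There are 200 camera calls.

TASK

On the measuring rail, one sliding stop is still loose, its cam lever standing up. Slide that stop along the rail until its face is up against the free end of the drilled wooden sign blank, without shifting the blank; then flip its lever down flat to lock it there and let go.

Things in the scene. Friction and masses are not known exactly. Their poses are not given: they have to be found in the camera images.
- stop_grip (a point): Centre of the loose stop's upright steel grip peg (20 mm dia, 4 to 65 mm above table; this point 35 mm up), at the end of the arm reaching towards the robot. Axes: y along the rail, the way to slide (to the blank); x across it, away from the robot; z up. From here the stop's face is at y +10 mm; arm at x 0 to 96, y -2 to +10, top 44 mm high. Slides with about 2 N; locked when lever is flat.
- stop_lever (a joint): Loose stop's cam lever, rad: 0 = flat (locked, pointing over the arm to the robot), 1.57 = up, more leans away; limits 0 and 2.0; starts 1.6 to 1.9. Stays where left; 1 to 2 N moves its end, a few N more below 0.6 where the cam bites. Its axis runs along the rail, 62 mm above the table, at x +125, y -15 mm from the peg, in a saddle 59 x 50 mm, top 77 mm high, over the 40 mm high rail.
- stop_lever_tip (a point): Centre of the steel paddle at the end of that lever, 90 mm from its axis: 26 mm long, 22 wide (along the rail), 13 thick; the bar behind it 14 wide, 8 thick. Flat, this point is 66 mm and the paddle's top 73 mm above the table. -x points along the lever to its end, y along the rail. A second stop of the same make, mirrored and already locked (lever flat), stands at the blank's other end.
- blank_end (a point): Middle of the blank's end face that the stop must meet, 9 mm above the table. Blank: loose brown wood board with two holes, 150 mm long (along rail), 60 wide, 18 thick, 0.1 to 0.2 kg, flat on the table along the robot's side of the rail, other end 2 to 4 mm from the locked stop. y along the rail into the blank, x away from the robot, z up. Its near edge is 42 mm further in x than the peg.
Not all that is in view belongs to the job. What is shaped like the part that bears blank_end but green or yellow is not meant.

How it is judged:
By the outcome, as a careful person would: the job done as asked, in the order asked, and still so for the second after the job is handed in, with the robot touching nothing.
It also fails if it takes over 48 s, if anything falls off the work surface, if the arm or the gripper's body presses on something with over 40 N, if the wrist force passes 120 N, or if a joint passes its speed limit or range.

## Working session

There is one attempt and no reset: what is moved stays moved. The work goes in short steps, Python scripts to look and compute and a tool call to move; the robot and the scene stay as the last step left them, time stands still between calls to the robot, and variables do not carry over. Pictures are saved under pics/ and viewed, at most 10 in all, crops included, and the job is handed in when it is done.

Besides the shell and the picture viewer there is one more tool, called by a JSON object that holds its "api" and its "payload", one argument or row to a line. apply_moves: Moves the arm, as the interface text tells. Its arguments: {"type":"object","properties":{"rows":{"type":"array","items":{"type":"number"}},"grip":{"type":"number"},"grip_force":{"type":"number"}},"required":["rows"]}

```bash
mkdir -p pics; ls
cat > h.py <<'E'
import numpy as np, cv2
from station import ctrl
from scipy.spatial.transform import Rotation as Ro
def snap(n,f):
    im,d=ctrl.get_image(n); cv2.imwrite(f'pics/{f}.png',im); np.save(f'pics/{f}.npy',d); return im,d
def pix(n,d,u,v):
    m=ctrl.camera_model(n); K,R,t=map(np.array,(m['mtx'],m['R'],m['t']))
    z=np.median(d[v-1:v+2,u-1:u+2]); return R.T@(z*np.linalg.inv(K)@[u,v,1]-t)
def proj(n,X):
    m=ctrl.camera_model(n); K,R,t=map(np.array,(m['mtx'],m['R'],m['t']))
    p=K@(R@np.array(X)+t); return p[:2]/p[2]
E
python3 - <<'E'
from h import *
print(ctrl.get_obs(), ctrl.tip_extent)
snap('scene','s0'); snap('top','t0')
for n in('scene','top'):
    m=ctrl.camera_model(n); print(n, -np.array(m['R']).T@m['t'], m['R'])
E
```

```text
pics
{'t': 0.0, 'q': array([ 1.18603157e+00,  5.33465416e-02,  1.61428139e+00, -3.27405651e-05,
        1.47600626e+00, -1.18979767e-01]), 'dq': array([ 0.00155826,  0.00066295,  0.00116982, -0.00054591, -0.00167776,
        0.00064238]), 'effort': array([-1.75997920e-03, -3.93678439e+01, -3.70177102e+01, -8.49719117e-05,
        7.02552090e-03, -1.70746421e-05]), 'tool_pos': array([0.16398192, 0.60261432, 0.3026768 ]), 'tool_rot': array([-0.416198  , -3.11341864,  0.00311795]), 'contact_force': array([ 0.71573775, -0.65435255,  0.29796548]), 'wrist_torque': array([-0.03851984,  0.02895372, -0.02973074]), 'grip_force': 0.0, 'opening': 0.08560340535704727} 0.0726
scene [1.09527905 0.54852962 0.77617389] [[-0.66228161  0.7492013   0.00897091]
 [ 0.51105874  0.4604583  -0.72580791]
 [-0.54790696 -0.47610457 -0.68783894]]
top [0.39828686 0.03807447 1.16100831] [[ 0.00789715 -0.99996752 -0.00161331]
 [-0.9920668  -0.00763231 -0.12547996]
 [ 0.12546357  0.00259145 -0.99209484]]
```

View pics/t0.png

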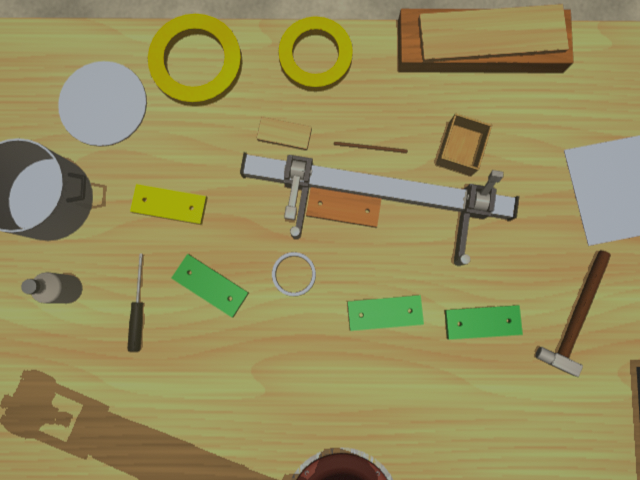

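View pics/s0.png

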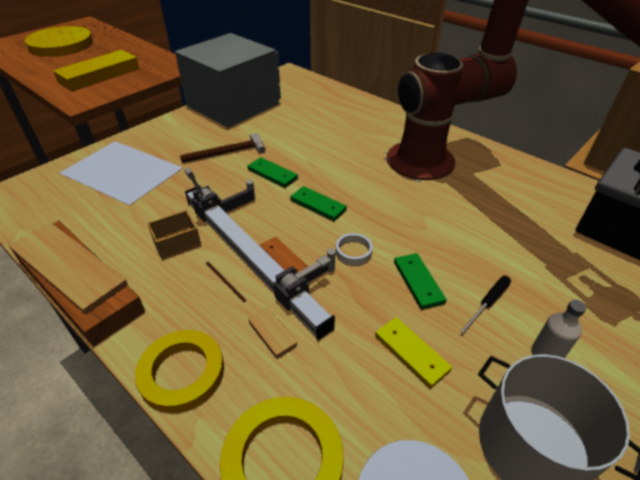

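The top view shows the loose stop on the right (saddle at 480,200, peg at 464,259, lever up and leaning away). The brown blank spans (307,203) to (380,213), and the locked stop is on the left. I'll enlarge this area and measure it.

Run:
```python
import cv2
im=cv2.imread('pics/t0.png'); c=im[140:275,290:530]; cv2.imwrite('pics/t0c.png',cv2.resize(c,None,fx=3.3,fy=3.3,interpolation=cv2.INTER_CUBIC))
```

```text
(no output)
```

View pics/t0c.png

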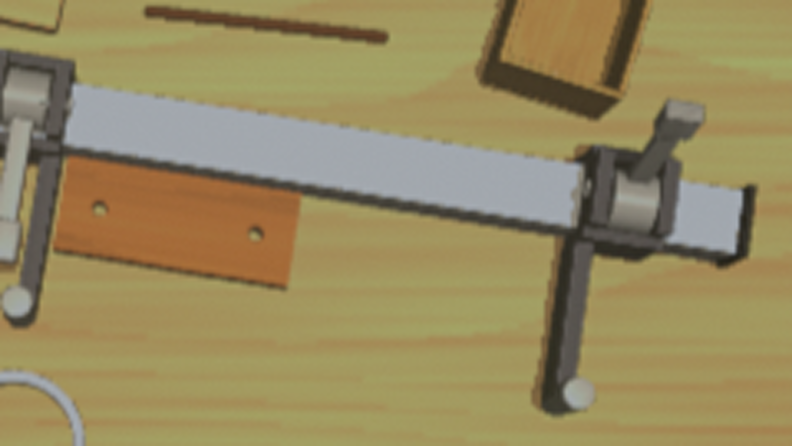

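The crop shows the peg top at full-image (465.5,259), the blank's end corners at (381.5,199.7) and (377.3,227.6), and the blank's near-left corner at (306.4,216).

```bash
cat >> h.py <<'E'
def ray(n,u,v,z):
    m=ctrl.camera_model(n); K,R,t=map(np.array,(m['mtx'],m['R'],m['t']))
    c=-R.T@t; d=R.T@np.linalg.inv(K)@[u,v,1]; return c+d*(z-c[2])/d[2]
E
python3 - <<'E'
from h import *
d=np.load('pics/t0.npy')
f=lambda x,y,z:ray('top',290+x/3.3,140+y/3.3,z)
peg=f(579,393,.065); lp=f(18,302,.065)
a,b,c=f(302,197,.018),f(288,289,.018),f(54,251,.018)
r1,r2=f(73,84,.04),f(580,160,.04)
print('peg',peg,'locked peg',lp,'corners',a,b,c)
print('depth peg',pix('top',d,465,259), 'tip',pix('top',d,290+208,140+33))
for p,q in((peg,lp),(b,c),(r2,r1)):
    w=q-p; print(np.degrees(np.arctan2(-w[0],w[1])),np.linalg.norm(w))
y=lp-peg; y/=np.linalg.norm(y); print('y',y)
print('gap peg->blank end along y', (a-peg)@y,(b-peg)@y,'near edge x',(b-peg)@[y[1],-y[0],0])
E
```

```text
peg [ 0.49329721 -0.24211256  0.065     ] locked peg [0.54568285 0.0945194  0.065     ] corners [ 0.62044233 -0.081901    0.018     ] [ 0.56155768 -0.07277663  0.018     ] [0.58463447 0.07468479 0.018     ]
depth peg [ 0.4934286  -0.24109678  0.06548097] tip [ 0.64449131 -0.28167536  0.15962424]
-8.8452499054582 0.34068362183778084
-8.894292417113945 0.14925617858272766
-8.297804728094041 0.31931928729430237
y [0.15376625 0.98810725 0.        ]
gap peg->blank end along y 0.17785683392342305 0.17781821666112235 near edge x 0.041410514078398186
```

```bash
cat >> h.py <<'E'
Y=np.array([.15377,.98811,0]); X=np.array([.98811,-.15377,0]); Z=np.array([0,0,1.])
RT=np.column_stack([-X,Y,-Z])
def move(p,RT=RT):
    o=ctrl.get_obs(); R=Ro.from_rotvec(o['tool_rot'])
    return np.round(np.r_[R.inv().apply(np.array(p)-o['tool_pos'])/.6,(R.inv()*Ro.from_matrix(RT)).as_rotvec()/(np.pi/2)],4)
E
python3 - <<'E'
from h import *
print(move([.4933,-.2416,.22]))
E
```

```text
[-8.9920e-01 -1.2132e+00  1.4000e-01 -1.1000e-03 -2.0000e-04 -7.1000e-02]
```

{"api": "apply_moves", "payload": {
  "rows": [-0.45,-0.6,0.0,0,0,-0.071,-0.45,-0.6,0.0,0,0,-0.071,-0.45,-0.6,0.0,0,0,-0.071,-0.45,-0.6,0.0,0,0,-0.071,-0.45,-0.6,0.0,0,0,-0.071,-0.45,-0.6,0.0,0,0,-0.071,-0.45,-0.6,0.0,0,0,-0.071,-0.45,-0.6,0.0,0,0,-0.071,-0.45,-0.6,0.0,0,0,-0.071,-0.45,-0.6,0.0,0,0,-0.071,-0.45,-0.6,0.0,0,0,-0.071,-0.45,-0.6,0.0,0,0,-0.071],
  "grip": 1
}}

```text
t: 1.3
tool_pos: [0.3297, 0.1854, 0.3036]
tool_rot: [-0.24, -3.132, -0.0]
contact_force: [-0.2, -0.7, 0.1]
opening: 0.0856
grip_force: 0.0
```

Run:
```python
from h import *
print(ctrl.get_obs()['tool_pos'],move([.4933,-.2416,.22]))
```

```text
[0.32972947 0.18544516 0.30364191] [-3.781e-01 -6.619e-01  1.390e-01  1.000e-04 -5.000e-04  8.000e-04]
```

{"api": "apply_moves", "payload": {
  "rows": [-0.378,-0.662,0.139,0,0,0.001,-0.378,-0.662,0.139,0,0,0.001,-0.378,-0.662,0.139,0,0,0.001,-0.378,-0.662,0.139,0,0,0.001,-0.378,-0.662,0.139,0,0,0.001,-0.378,-0.662,0.139,0,0,0.001,-0.378,-0.662,0.139,0,0,0.001,-0.378,-0.662,0.139,0,0,0.001,-0.378,-0.662,0.139,0,0,0.001,-0.378,-0.662,0.139,0,0,0.001,-0.378,-0.662,0.139,0,0,0.001,-0.378,-0.662,0.139,0,0,0.001]
}}

```text
t: 2.5
tool_pos: [0.4937, -0.2405, 0.2202]
tool_rot: [-0.24, -3.131, -0.002]
contact_force: [-0.3, 0.9, 0.7]
opening: 0.0852
grip_force: 0.0
```

Run:
```python
from h import *
print(ctrl.get_obs()['tool_pos'],move([.4933,-.2416,.22]),move([.4933,-.2416,.089]))
im,d=snap('scene','s1'); print(proj('scene',[.4933,-.2416,.05]))
cv2.imwrite('pics/s1c.png',cv2.resize(im[60:280,130:370],None,fx=2.5,fy=2.5))
```

```text
[ 0.493703   -0.24047094  0.2201545 ] [ 0.0004 -0.002   0.0003  0.0007 -0.0007  0.0008] [ 1.000e-04 -2.200e-03  2.186e-01  7.000e-04 -7.000e-04  8.000e-04]
[249.76914516 186.11847721]
```

View pics/s1c.png

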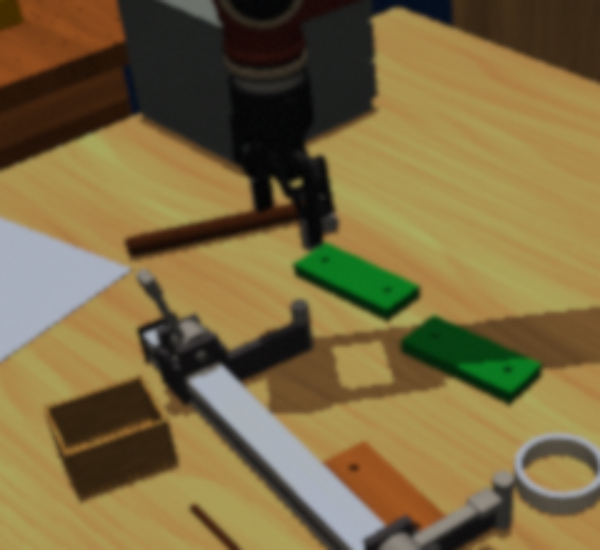

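The gripper hovers over the peg at crop (299,310), clear of the green boards, so I'll descend and close on it.

{"api": "apply_moves", "payload": {
  "rows": [0,-0.002,0.08,0,0,0,0,-0.002,0.15,0,0,0,0,-0.002,0.2186,0,0,0,0,-0.002,0.2186,0,0,0,0,-0.002,0.2186,0,0,0]
}}

```text
t: 3.05
tool_pos: [0.4931, -0.2424, 0.09]
tool_rot: [-0.242, -3.132, -0.001]
contact_force: [0.4, -0.6, 0.7]
opening: 0.0856
grip_force: 0.0
```

{"api": "apply_moves", "payload": {
  "rows": [0,0,0,0,0,0,0,0,0,0,0,0,0,0,0,0,0,0,0,0,0,0,0,0,0,0,0,0,0,0,0,0,0,0,0,0,0,0,0,0,0,0,0,0,0,0,0,0],
  "grip": 0,
  "grip_force": 30
}}

```text
t: 3.85
tool_pos: [0.4935, -0.244, 0.0904]
tool_rot: [0.244, 3.131, -0.0]
contact_force: [-1.4, 2.3, 6.2]
opening: 0.019
grip_force: 31.1
```

Run:
```python
from h import *
o=ctrl.get_obs();print(o['tool_pos'],o['contact_force'],o['opening'],o['grip_force'])
```

```text
[ 0.49349001 -0.24401017  0.09038766] [-1.36459988  2.28420255  6.16979746] 0.01902137147572522 31.068820506334305
```

{"api": "apply_moves", "payload": {
  "rows": [0,0.01,0,0,0,0,0,0.03,0,0,0,0,0,0.055,0,0,0,0,0,0.08,0,0,0,0,0,0.105,0,0,0,0,0,0.13,0,0,0,0,0,0.155,0,0,0,0,0,0.18,0,0,0,0,0,0.2,0,0,0,0,0,0.22,0,0,0,0,0,0.235,0,0,0,0,0,0.245,0,0,0,0,0,0.25,0,0,0,0,0,0.25,0,0,0,0,0,0.25,0,0,0,0,0,0.25,0,0,0,0]
}}

```text
t: 5.45
tool_pos: [0.517, -0.0951, 0.0904]
tool_rot: [0.244, 3.131, 0.001]
contact_force: [-1.4, 1.4, 6.4]
opening: 0.0194
grip_force: 31.1
```

Run:
```python
from h import *
o=ctrl.get_obs();print(o['tool_pos'],o['contact_force'],o['opening'],o['grip_force'],move([.4933,-.2421,.089]))
im,d=snap('top','t2'); im2,d2=snap('scene','s2')
a=cv2.resize(im[170:250,290:410],None,fx=6.6,fy=6.6,interpolation=cv2.INTER_CUBIC)
cv2.imwrite('pics/t2c.png',a)
p=proj('scene',[.59,-.077,.02]).astype(int);print(p)
b=im2[p[1]-40:p[1]+40,p[0]-50:p[0]+50]; cv2.imwrite('pics/s2c.png',cv2.resize(b,None,fx=6,fy=6,interpolation=cv2.INTER_CUBIC))
```

```text
[ 0.51699929 -0.09509224  0.09038507] [-1.41735878  1.37477303  6.38276252] 0.01942080020908594 31.120752096176147 [ 0.0011 -0.2482  0.0022  0.0003  0.0009 -0.0007]
[266 240]
```

View pics/t2c.png

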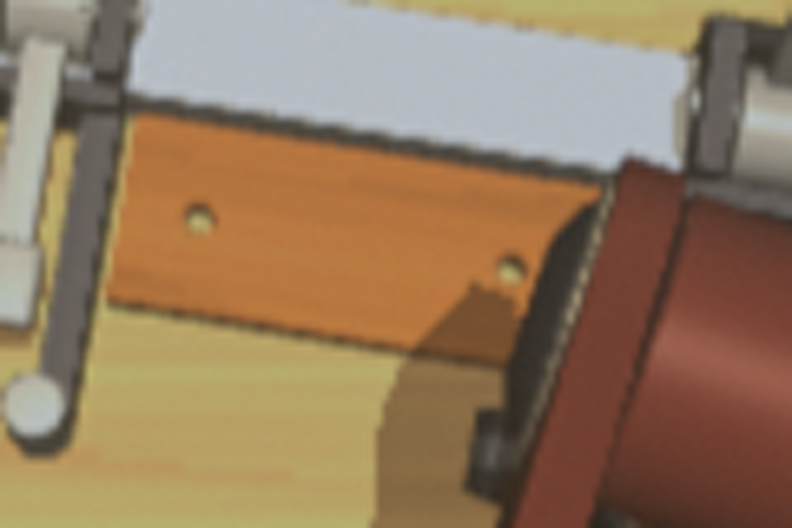

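The arm hides the gap from above, though the blank's left end at crop (110–135, 110–300) looks undisturbed. I'll check the scene view.

View pics/s2c.png

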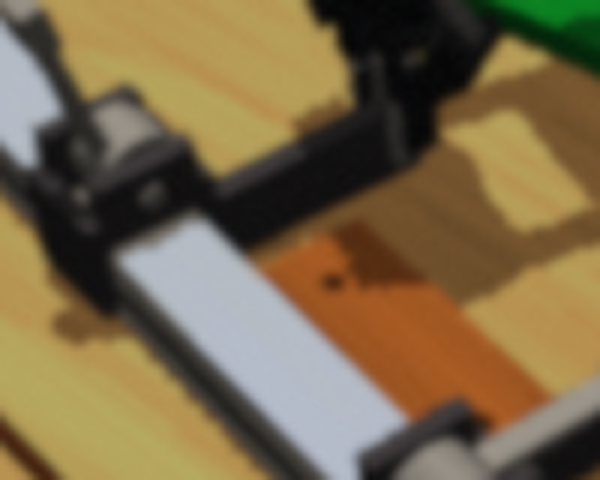

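A thin strip of table is still visible between the arm and the blank's end, near crop (300,240). I'll measure it in averaged, rectified views.

```bash
cat >> h.py <<'E'
P0=np.array([.4933,-.2421,0])
def rect(n,im,z,x0,x1,y0,y1,s=.00025):
    # image of plane z in rail coords (from start peg): columns y, rows x
    c=np.float32([[y0,x0],[y1,x0],[y1,x1],[y0,x1]])
    src=np.float32([proj(n,P0+X*b+Y*a+Z*z) for a,b in c])
    w,h=int(round((y1-y0)/s)),int(round((x1-x0)/s))
    H=cv2.getPerspectiveTransform(np.float32([[0,0],[w,0],[w,h],[0,h]]),src)
    return cv2.warpPerspective(im,H,(w,h),flags=cv2.INTER_CUBIC|cv2.WARP_INVERSE_MAP)
def avg(n,k=4):
    return np.mean([ctrl.get_image(n)[0].astype(np.float32) for _ in range(k)],0)
E
python3 - <<'E'
from h import *
im=avg('scene',4); np.save('pics/a0.npy',im)
A=rect('scene',im,.018,.035,.105,.13,.23); B=rect('scene',im,.044,.01,.1,.13,.23)
C=np.vstack([A,B]); cv2.imwrite('pics/r0.png',np.clip(C*1.3,0,255).astype(np.uint8)[:600]); print(A.shape,B.shape,im.std())
E
```

```text
(280, 400, 3) (360, 400, 3) 59.824104
```

View pics/r0.png

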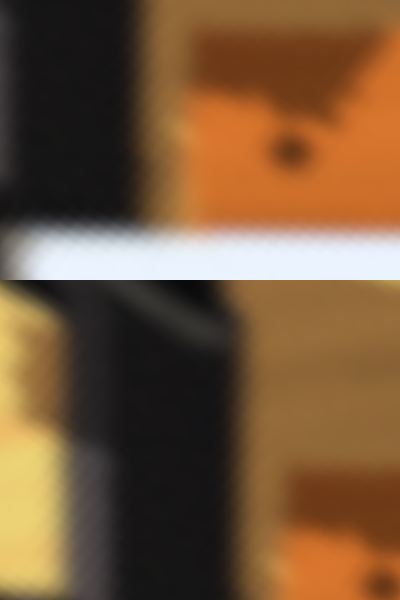

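At z=18 the blank's end is at column 190 (y≈177.5 mm). At z=44 the arm's top front edge is at column 115 (y≈158.8 mm), so the gap is about 18 mm. I'll close most of it and then measure numerically.

{"api": "apply_moves", "payload": {
  "rows": [0,0.005,0,0,0,0,0,0.012,0,0,0,0,0,0.019,0,0,0,0,0,0.023,0,0,0,0,0,0.025,0,0,0,0,0,0.025,0,0,0,0,0,0.025,0,0,0,0]
}}

```text
t: 6.45
tool_pos: [0.5193, -0.0806, 0.0904]
tool_rot: [0.244, 3.131, -0.0]
contact_force: [-1.4, 0.1, 6.7]
opening: 0.0191
grip_force: 31.0
```

```bash
cat > m.py <<'E'
from h import *
a0=np.load('pics/a0.npy')
im=avg('scene',4); o=ctrl.get_obs()
g=lambda I,z,*r: cv2.cvtColor(rect('scene',I,z,*r).astype(np.float32),cv2.COLOR_BGR2GRAY)
# blank motion: far end region with hole & end edge near locked stop
def reg(I): return g(I,.018,.066,.098,.215,.30)
h=lambda I: cv2.phaseCorrelate(reg(a0),reg(I),cv2.createHanningWindow(reg(I).shape[::-1],cv2.CV_32F))
print('blank shift mm (y,x)',np.round(np.array(h(im)[0])*.25,2),h(im)[1])
def sat(I): # redness profile on z=.018 along y, end edge
    r=rect('scene',I,.018,.075,.095,.13,.23); return (r[...,2]-r[...,0]).mean(0)
def top(I): return g(I,.044,.06,.09,.13,.23).mean(0)
for I in(a0,im):
    p=cv2.GaussianBlur(top(I)[None],(0,0),4)[0]; d=np.diff(p); print('top edges: rise/fall mm',[round(130+k*.25,1) for k in (np.argsort(d[:260])[:1].tolist())], )
    print(np.round(p[40:240:8]).astype(int)); 
    print('gap prof',np.round(sat(I)[100:240:5]).astype(int))
print('F',np.round(o['contact_force'],2),'tool y',np.round((o['tool_pos']-P0)@Y*1000,2))
E
python3 m.py
```

```text
blank shift mm (y,x) [0. 0.] 0.8466935964094268
top edges: rise/fall mm [145.5]
[145 136 120  99  78  65  58  52  43  32  23  18  17  17  17  17  17  17
  17  16  16  16  18  24  36]
gap prof [ -2  -2  -2  -1   0   3   8  14  22  30  38  46  52  58  64  71  79  88
  95 101 105 107 107 106 106 105 105 105]
top edges: rise/fall mm [159.8]
[142 144 146 148 149 149 148 145 136 121 100  80  66  58  52  44  34  24
  19  17  17  17  17  17  17]
gap prof [ -1  -2  -2  -1  -1  -2  -2  -2  -2  -2  -2  -1   1   6  14  26  40  57
  73  86  96 102 105 106 106 106 105 105]
F [-1.13  0.57  7.3 ] tool y 163.56
```

```bash
cat > m2.py <<'E'
import sys
from h import *
im=avg('top',4); s=avg('scene',4); o=ctrl.get_obs()
if sys.argv[1:]==['base']: np.save('pics/tb.npy',im); np.save('pics/sb.npy',s)
b=np.load('pics/tb.npy'); sb=np.load('pics/sb.npy'); sa=np.load('pics/a0.npy')
g=lambda n,I,z,*r: cv2.cvtColor(rect(n,I,z,*r).astype(np.float32),cv2.COLOR_BGR2GRAY)
def sh(n,A,B,z,r):
    A,B=g(n,A,z,*r),g(n,B,z,*r); w=cv2.createHanningWindow(A.shape[::-1],cv2.CV_32F)
    return np.round(np.array(cv2.phaseCorrelate(A,B,w)[0])*.25,2), round(float(np.abs(A-B).mean()),2)
print('blank top cam',sh('top',b,im,.018,(.048,.098,.265,.322)))
print('blank scene',sh('scene',sb,s,.018,(.066,.098,.215,.30)))
prof=lambda I:g('scene',I,.044,.06,.09,.13,.23).mean(0)
k=np.arange(400); bk=lambda p: np.interp(-100,-p[(p.argmin()-0)*0+ (i:=int(np.argmax(p<100)))-1:i+1],k[i-1:i+1])*.25+130
fr=lambda p: np.interp(-37,-p[(i:=int(np.argmax(p<37)))-1:i+1],k[i-1:i+1])*.25+130
for n,p in(('a0',prof(sa)),('now',prof(s))): print(n,'arm top back/front y',round(bk(p),2),round(fr(p),2))
print('F',np.round(o['contact_force'],2),'tool y',np.round((o['tool_pos']-P0)@Y*1000,2),'t',round(o['t'],2))
E
python3 m2.py base
```

```text
blank top cam (array([-0., -0.]), 0.0)
blank scene (array([0., 0.]), 0.0)
a0 arm top back/front y 145.87 157.16
now arm top back/front y 159.97 171.4
F [-0.22 -0.16  6.6 ] tool y 163.55 t 7.05
```

{"api": "apply_moves", "payload": {
  "rows": [0,0.0015,0,0,0,0,0,0.0025,0,0,0,0,0,0.0025,0,0,0,0]
}}

```text
t: 7.35
tool_pos: [0.5195, -0.0793, 0.0904]
tool_rot: [0.244, 3.131, -0.001]
contact_force: [-1.6, -0.3, 6.7]
opening: 0.0197
grip_force: 31.1
```

```bash
python3 m2.py
```

```text
blank top cam (array([ 0., -0.]), 0.27)
blank scene (array([-0.,  0.]), 0.34)
a0 arm top back/front y 145.87 157.16
now arm top back/front y 161.35 173.16
F [-1.4   0.43  6.55] tool y 164.88 t 7.75
```

{"api": "apply_moves", "payload": {
  "rows": [0,0.001,0,0,0,0,0,0.002,0,0,0,0,0,0.002,0,0,0,0]
}}

```text
t: 8.05
tool_pos: [0.5197, -0.0781, 0.0904]
tool_rot: [0.244, 3.131, -0.001]
contact_force: [-1.0, -0.3, 6.8]
opening: 0.0197
grip_force: 31.1
```

```bash
python3 m2.py
```

```text
blank top cam (array([-0., -0.]), 0.26)
blank scene (array([-0.,  0.]), 0.36)
a0 arm top back/front y 145.87 157.16
now arm top back/front y 162.88 174.32
F [-1.27 -1.48  6.27] tool y 166.04 t 8.45
```

{"api": "apply_moves", "payload": {
  "rows": [0,0.001,0,0,0,0,0,0.0015,0,0,0,0,0,0.0015,0,0,0,0]
}}

```text
t: 8.75
tool_pos: [0.5198, -0.0773, 0.0904]
tool_rot: [0.244, 3.131, -0.001]
contact_force: [-2.2, 0.1, 6.0]
opening: 0.0196
grip_force: 31.1
```

```bash
python3 m2.py
```

```text
blank top cam (array([-0.,  0.]), 0.26)
blank scene (array([-0.,  0.]), 0.33)
a0 arm top back/front y 145.87 157.16
now arm top back/front y 163.02 174.53
F [-0.7 -0.9  6.1] tool y 166.93 t 9.15
```

```bash
cat > m3.py <<'E'
from h import *
im=avg('top',4); s=avg('scene',4); o=ctrl.get_obs()
b=np.load('pics/tb.npy'); sb=np.load('pics/sb.npy')
def ls(n,A,B,z,r):
    A,B=[cv2.GaussianBlur(rect(n,I,z,*r),(0,0),4) for I in(A,B)]
    G=np.gradient(A,axis=1); H=np.gradient(A,axis=0); M=np.c_[G.ravel(),H.ravel(),np.ones(G.size)]
    return np.round(-np.linalg.lstsq(M,(B-A).ravel(),rcond=None)[0][:2]*.25,2)
print('blank top hole',ls('top',b,im,.018,(.06,.09,.28,.315)),'wide',ls('top',b,im,.018,(.048,.098,.25,.322)))
print('blank scene',ls('scene',sb,s,.018,(.066,.098,.215,.30)))
print('arm top moved since base',ls('scene',sb,s,.044,(.06,.09,.145,.18)))
print('F',np.round(o['contact_force'],2),'tool y',np.round((o['tool_pos']-P0)@Y*1000,2),'t',round(o['t'],2))
E
python3 m3.py
```

```text
blank top hole [0. 0.] wide [-0.  0.]
blank scene [-0.   -0.01]
arm top moved since base [ 2.81 -0.56]
F [-1.46 -0.07  5.69] tool y 166.95 t 9.55
```

{"api": "apply_moves", "payload": {
  "rows": [0,0.0005,0,0,0,0,0,0.001,0,0,0,0,0,0.001,0,0,0,0]
}}

```text
t: 9.85
tool_pos: [0.5199, -0.0767, 0.0904]
tool_rot: [0.244, 3.131, -0.001]
contact_force: [-0.9, -1.7, 6.2]
opening: 0.0193
grip_force: 31.1
```

```bash
python3 m3.py
```

```text
blank top hole [-0.    0.01] wide [-0.  0.]
blank scene [ 0. -0.]
arm top moved since base [ 3.65 -0.89]
F [-1.94 -1.13  6.21] tool y 167.52 t 10.25
```

{"api": "apply_moves", "payload": {
  "rows": [0,0.0005,0,0,0,0,0,0.0008,0,0,0,0,0,0.0008,0,0,0,0]
}}

```text
t: 10.55
tool_pos: [0.52, -0.0762, 0.0904]
tool_rot: [0.244, 3.131, -0.001]
contact_force: [-1.0, -1.2, 6.8]
opening: 0.0193
grip_force: 31.1
```

```bash
python3 m3.py
```

```text
blank top hole [0.   0.01] wide [-0.    0.01]
blank scene [ 0. -0.]
arm top moved since base [ 3.64 -0.95]
F [-2.9  -1.37  7.06] tool y 167.99 t 10.95
```

{"api": "apply_moves", "payload": {
  "rows": [0,0.0005,0,0,0,0,0,0.0008,0,0,0,0,0,0.0008,0,0,0,0]
}}

```text
t: 11.25
tool_pos: [0.5201, -0.0758, 0.0904]
tool_rot: [0.244, 3.131, -0.001]
contact_force: [-2.2, -0.4, 6.5]
opening: 0.0195
grip_force: 31.1
```

```bash
python3 m3.py
```

```text
blank top hole [-0.  0.] wide [-0. -0.]
blank scene [-0.01 -0.  ]
arm top moved since base [ 3.67 -1.05]
F [-0.72 -0.59  6.82] tool y 168.45 t 11.65
```

```bash
cat >> m3.py <<'E'
prof=lambda I:cv2.cvtColor(rect('scene',I,.044,.05,.09,.13,.23).astype(np.float32),cv2.COLOR_BGR2GRAY).mean(0)
def cr(p,v): i=int(np.argmax(p<v)); return round(130+.25*(i-1+(p[i-1]-v)/(p[i-1]-p[i])),2)
for n,I in(('base',sb),('now',s)): p=prof(I); print(n,'arm edges',[cr(p,v) for v in(120,100,80,45,37,30)])
E
python3 m3.py
python3 - <<'E'
from h import *
s=avg('scene',2)
A=rect('scene',s,.018,.03,.105,.15,.22,.000125); cv2.imwrite('pics/r3.png',np.clip(A*1.6,0,255).astype(np.uint8))
E
```

```text
blank top hole [0. 0.] wide [-0.  0.]
blank scene [-0. -0.]
arm top moved since base [ 3.67 -1.04]
F [-1.66  0.01  6.15] tool y 168.46 t 12.05
base arm edges [np.float32(158.07), np.float32(159.86), np.float32(161.74), np.float32(169.73), np.float32(171.3), np.float32(172.6)]
now arm edges [np.float32(162.64), np.float32(164.42), np.float32(166.3), np.float32(174.25), np.float32(175.83), np.float32(177.13)]
```

View pics/r3.png

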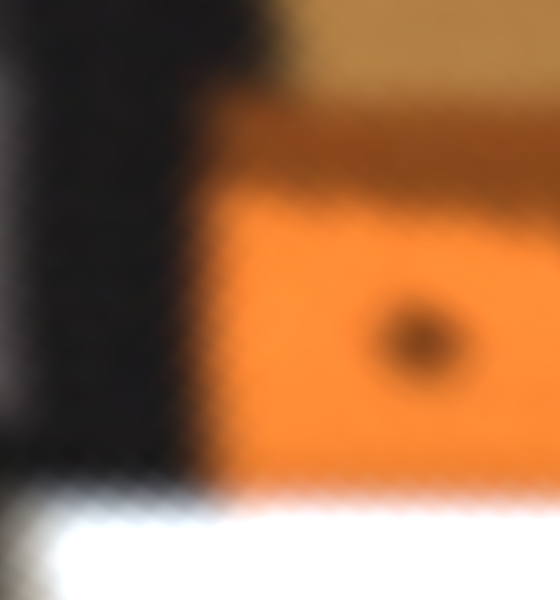

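Only a face-to-blank boundary is visible now, at column 205 (y≈175.7 mm), with no table showing between. The arm's front edge is at about 175.8 mm, so contact is imminent. I'll keep taking tiny steps.

{"api": "apply_moves", "payload": {
  "rows": [0,0.0004,0,0,0,0,0,0.0008,0,0,0,0,0,0.0008,0,0,0,0]
}}

```text
t: 12.45
tool_pos: [0.5201, -0.0753, 0.0904]
tool_rot: [0.244, 3.131, -0.001]
contact_force: [-1.7, -0.3, 5.9]
opening: 0.0195
grip_force: 31.1
```

```bash
python3 m3.py
```

```text
blank top hole [0. 0.] wide [0. 0.]
blank scene [ 0.01 -0.01]
arm top moved since base [ 4.22 -1.37]
F [-0.96 -0.57  6.03] tool y 168.96 t 12.85
base arm edges [np.float32(158.07), np.float32(159.86), np.float32(161.74), np.float32(169.73), np.float32(171.3), np.float32(172.6)]
now arm edges [np.float32(163.83), np.float32(165.55), np.float32(167.32), np.float32(175.58), np.float32(177.08), np.float32(178.34)]
```

{"api": "apply_moves", "payload": {
  "rows": [0,0.0004,0,0,0,0,0,0.0007,0,0,0,0,0,0.0007,0,0,0,0]
}}

```text
t: 13.15
tool_pos: [0.5202, -0.0749, 0.0904]
tool_rot: [0.244, 3.131, -0.001]
contact_force: [-0.9, -1.3, 6.0]
opening: 0.0195
grip_force: 31.1
```

```bash
python3 m3.py
```

```text
blank top hole [-0.    0.01] wide [-0.    0.01]
blank scene [ 0.01 -0.01]
arm top moved since base [ 4.16 -1.46]
F [-2.64 -0.93  6.24] tool y 169.39 t 13.55
base arm edges [np.float32(158.07), np.float32(159.86), np.float32(161.74), np.float32(169.73), np.float32(171.3), np.float32(172.6)]
now arm edges [np.float32(164.1), np.float32(165.78), np.float32(167.51), np.float32(176.0), np.float32(177.53), np.float32(178.82)]
```

```bash
cat >> m3.py <<'E'
for n,A,B,r in(('top',b,im,(.045,.1,.25,.325)),('scene',sb,s,(.06,.098,.215,.30))):
    D=np.abs(rect(n,A,.018,*r)-rect(n,B,.018,*r)).max(2); print(n,'diff mean/99.5%',D.mean().round(2),np.percentile(D,99.5).round(1))
E
python3 m3.py | tail -2
```

```text
top diff mean/99.5% 0.58 1.5
scene diff mean/99.5% 1.7 37.8
```

{"api": "apply_moves", "payload": {
  "rows": [0,0.0004,0,0,0,0,0,0.0008,0,0,0,0,0,0.0008,0,0,0,0]
}}

```text
t: 14.25
tool_pos: [0.5203, -0.0744, 0.0904]
tool_rot: [0.244, 3.131, -0.001]
contact_force: [-0.9, -1.3, 6.5]
opening: 0.0198
grip_force: 31.1
```

```bash
python3 m3.py
```

```text
blank top hole [ 0. -0.] wide [ 0. -0.]
blank scene [ 0.01 -0.  ]
arm top moved since base [ 4.22 -1.55]
F [-1.58 -0.61  6.31] tool y 169.84 t 14.65
base arm edges [np.float32(158.07), np.float32(159.86), np.float32(161.74), np.float32(169.73), np.float32(171.3), np.float32(172.6)]
now arm edges [np.float32(164.36), np.float32(166.08), np.float32(167.87), np.float32(175.72), np.float32(177.3), np.float32(178.6)]
top diff mean/99.5% 0.58 1.5
scene diff mean/99.5% 1.75 41.0
```

{"api": "apply_moves", "payload": {
  "rows": [0,0.0004,0,0,0,0,0,0.0007,0,0,0,0,0,0.0007,0,0,0,0]
}}

```text
t: 14.95
tool_pos: [0.5203, -0.0741, 0.0904]
tool_rot: [0.244, 3.131, -0.002]
contact_force: [-1.4, -1.0, 6.7]
opening: 0.0195
grip_force: 31.1
```

```bash
python3 m3.py
```

```text
blank top hole [ 0.1  -0.11] wide [ 0.1 -0.1]
blank scene [ 0.01 -0.01]
arm top moved since base [ 4.11 -1.6 ]
F [-1.21 -1.94  5.7 ] tool y 170.15 t 15.35
base arm edges [np.float32(158.07), np.float32(159.86), np.float32(161.74), np.float32(169.73), np.float32(171.3), np.float32(172.6)]
now arm edges [np.float32(164.27), np.float32(166.04), np.float32(167.93), np.float32(176.32), np.float32(177.86), np.float32(179.15)]
top diff mean/99.5% 0.73 8.1
scene diff mean/99.5% 1.85 42.4
```

Run:
```python
from h import *
im=avg('top',4); b=np.load('pics/tb.npy')
D=np.abs(im-b).max(2); r=D[185:235,300:400]
ys,xs=np.where(r>4); print(sorted(zip((xs+300).tolist(),(ys+185).tolist(),r[ys,xs].round().astype(int).tolist()))[:60])
print(proj('top',P0+Y*.297+X*.0725+Z*.018))
```

```text
[(306, 209, 5), (306, 210, 7), (306, 211, 5), (306, 212, 6), (307, 207, 5), (308, 200, 7), (308, 201, 11), (308, 203, 5), (317, 217, 5), (318, 202, 10), (318, 203, 6), (318, 216, 7), (318, 217, 13), (321, 202, 10), (321, 203, 10), (322, 202, 6), (322, 203, 8), (334, 202, 4), (336, 234, 8), (337, 230, 8), (337, 231, 8), (337, 232, 8), (337, 233, 23), (337, 234, 48), (338, 191, 11), (338, 192, 9), (338, 227, 8), (338, 228, 8), (338, 229, 24), (338, 230, 50), (338, 231, 53), (338, 232, 52), (338, 233, 54), (338, 234, 57), (339, 224, 7), (339, 225, 9), (339, 226, 26), (339, 227, 51), (339, 228, 52), (339, 229, 55), (339, 230, 58), (339, 231, 59), (339, 232, 58), (339, 233, 56), (339, 234, 56), (340, 222, 6), (340, 223, 24), (340, 224, 51), (340, 225, 54), (340, 226, 58), (340, 227, 61), (340, 228, 58), (340, 229, 58), (340, 230, 58), (340, 231, 55), (340, 232, 50), (340, 233, 48), (340, 234, 48), (341, 222, 31), (341, 223, 53)]
[323.01725098 203.89611794]
```

The diffs sit on the blank's far end (306–308, 200–212) and around its hole, so the face has just touched (blank shift about 0.1 mm). Now I'll release and lift.

{"api": "apply_moves", "payload": {
  "rows": [0,0,0,0,0,0,0,0,0,0,0,0,0,0,0,0,0,0,0,0,0,0,0,0,0,0,0,0,0,0],
  "grip": 0.6
}}

```text
t: 16.05
tool_pos: [0.5195, -0.0738, 0.0891]
tool_rot: [-0.245, -3.132, -0.0]
contact_force: [-0.3, -0.0, -0.3]
opening: 0.051
grip_force: 0.0
```

{"api": "apply_moves", "payload": {
  "rows": [0,0,-0.04,0,0,0,0,0,-0.1,0,0,0,0,0,-0.18,0,0,0,0,0,-0.26,0,0,0,0,0,-0.33,0,0,0,0,0,-0.35,0,0,0,0,0,-0.35,0,0,0]
}}

```text
t: 16.75
tool_pos: [0.5207, -0.0741, 0.3023]
tool_rot: [0.244, 3.127, -0.002]
contact_force: [0.5, 0.4, -0.2]
opening: 0.0515
grip_force: 0.0
```

{"api": "apply_moves", "payload": {
  "rows": [-0.06,-0.005,0,0,0,0,-0.13,-0.01,0,0,0,0,-0.2,-0.02,0,0,0,0,-0.27,-0.027,0,0,0,0,-0.32,-0.027,0,0,0,0,-0.325,-0.027,0,0,0,0,-0.325,-0.027,0,0,0,0,-0.325,-0.027,0,0,0,0],
  "grip": 0
}}

```text
t: 17.55
tool_pos: [0.7086, -0.1198, 0.2974]
tool_rot: [-0.244, -3.129, -0.001]
contact_force: [0.1, 1.0, -0.5]
opening: -0.0003
grip_force: 0.0
```

```bash
cat > m4.py <<'E'
from h import *
o=ctrl.get_obs(); p=o['tool_pos']-P0; print('tool rail x,y,z',np.round([p@X,p@Y,o['tool_pos'][2]],4),'open',round(o['opening'],4),'F',np.round(o['contact_force'],1),'t',o['t'])
E
python3 m4.py; python3 m3.py
python3 - <<'E'
from h import *
im,d=snap('scene','s5')
c=im[150:290,190:340]; cv2.imwrite('pics/s5c.png',cv2.resize(c,None,fx=4.2,fy=4.2,interpolation=cv2.INTER_CUBIC))
E
```

```text
tool rail x,y,z [0.194  0.154  0.2974] open -0.0003 F [ 0.1  1.  -0.5] t 17.55
blank top hole [ 0.14 -0.09] wide [ 0.4 -0.3]
blank scene [2.03 0.02]
arm top moved since base [ 4.01 -1.19]
F [ 1.21  0.24 -0.1 ] tool y 153.84 t 17.95
base arm edges [np.float32(158.07), np.float32(159.86), np.float32(161.74), np.float32(169.73), np.float32(171.3), np.float32(172.6)]
now arm edges [np.float32(163.53), np.float32(165.25), np.float32(166.76), np.float32(169.81), np.float32(170.94), np.float32(172.79)]
top diff mean/99.5% 22.6 54.9
scene diff mean/99.5% 36.76 90.5
```

View pics/s5c.png

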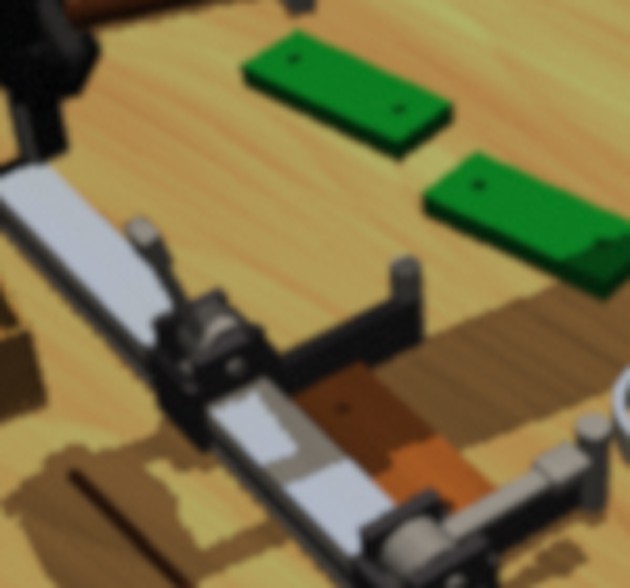

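The stop's arm sits against the blank and the lever stands up at crop (145,235). The shut fingers are beyond and above it, so I'll descend behind the lever.

{"api": "apply_moves", "payload": {
  "rows": [0,0,0.07,0,0,0,0,0,0.12,0,0,0,0,0,0.143,0,0,0,0,0,0.143,0,0,0,0,0,0.143,0,0,0]
}}

```text
t: 18.5
tool_pos: [0.7104, -0.1203, 0.2149]
tool_rot: [0.244, 3.13, -0.001]
contact_force: [-0.1, -0.1, -0.2]
opening: -0.0002
grip_force: 0.0
```

```bash
python3 m4.py
python3 - <<'E'
from h import *
ctrl.get_obs()
c=np.array([[175,136],[162,139],[149,142],[135,143],[122,143],[109,141],[96,138],[84,133],[74,128],[65,118],[57,107],[53,98],[50,90],[47,81],[46,76]])/1000
o=ctrl.get_obs(); p=o['tool_pos']-P0
for x,z in c: print(np.round([-(x-p@X)/.6,0,(o['tool_pos'][2]-z-.0726)/.6],3))
im,d=ctrl.get_image('top'); u,v=proj('top',P0+X*.152+Y*.153+Z*.15).astype(int)
for dv in range(-16,24,4): print([np.round(((q:=pix('top',d,u+du,v+dv)-P0)@X,q@Y,q[2]) if 0 else [q@X*1000,q@Y*1000,q[2]*1000]).astype(int).tolist() for du in(-4,0,4) for q in [pix('top',d,u+du,v+dv)-P0]])
E
```

```text
tool rail x,y,z [0.1958 0.1537 0.2149] open -0.0002 F [-0.1 -0.1 -0.2] t 18.5  File "<stdin>", line 7
SyntaxError: assignment expression cannot rebind comprehension iteration variable 'q'
```

{"api": "apply_moves", "payload": {
  "rows": [0.017,0,0.005,0,0,0,0.034,0,0.01,0,0,0,0.045,0,0.007,0,0,0,0.056,0,0.005,0,0,0,0.067,0,0.002,0,0,0,0.0775,0,0,0,0,0,0.09,0,-0.001,0,0,0,0.101,0,-0.002,0,0,0,0.112,0,-0.002,0,0,0,0.1225,0,-0.002,0,0,0,0.133,0,0,0,0,0,0.144,0,0.002,0,0,0,0.155,0,0.004,0,0,0,0.166,0,0.007,0,0,0,0.176,0,0.011,0,0,0,0.186,0,0.015,0,0,0,0.194,0,0.019,0,0,0,0.2025,0,0.023,0,0,0,0.2025,0,0.023,0,0,0]
}}

```text
t: 20.4
tool_pos: [0.5889, -0.1011, 0.1991]
tool_rot: [-0.244, -3.13, -0.0]
contact_force: [0.5, 0.2, -0.7]
opening: 0.0002
grip_force: 0.0
```

```bash
python3 m4.py
python3 - <<'E'
from h import *
im,d=snap('scene','s6')
c=im[150:290,190:340]; cv2.imwrite('pics/s6c.png',cv2.resize(c,None,fx=4.2,fy=4.2,interpolation=cv2.INTER_CUBIC))
E
```

```text
tool rail x,y,z [0.0728 0.154  0.1991] open 0.0002 F [ 0.5  0.2 -0.7] t 20.4
```

View pics/s6c.png

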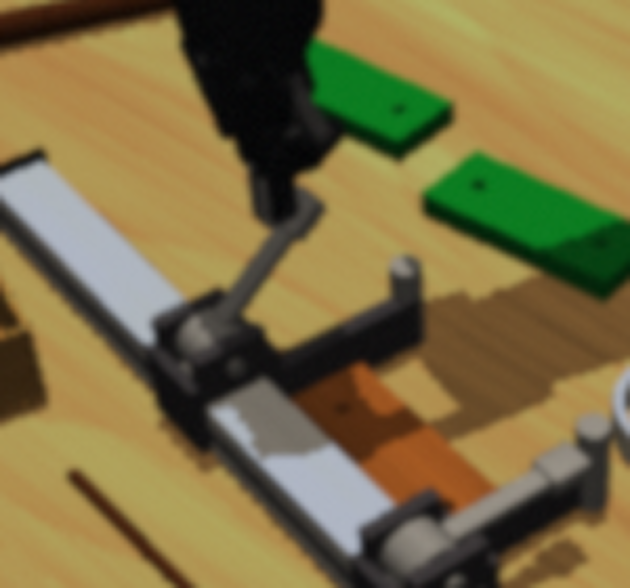

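The lever follows the fingers, its paddle at crop (310,205) and now about 40° up. I'll carry on down the arc.

{"api": "apply_moves", "payload": {
  "rows": [0.007,0,0.008,0,0,0,0.014,0,0.016,0,0,0,0.021,0,0.025,0,0,0,0.027,0,0.034,0,0,0,0.031,0,0.042,0,0,0,0.034,0,0.049,0,0,0,0.037,0,0.056,0,0,0,0.039,0,0.063,0,0,0,0.042,0,0.07,0,0,0,0.044,0,0.077,0,0,0,0.046,0,0.084,0,0,0,0.046,0,0.084,0,0,0]
}}

```text
t: 21.65
tool_pos: [0.5627, -0.0972, 0.1495]
tool_rot: [0.244, 3.131, -0.001]
contact_force: [1.1, -0.8, 2.8]
opening: 0.0
grip_force: 1.2
```

```bash
python3 m4.py
```

```text
tool rail x,y,z [0.0463 0.1539 0.1495] open 0.0 F [ 1.1 -0.8  2.8] t 21.65
```

{"api": "apply_moves", "payload": {
  "rows": [0,0,0.003,0,0,0,0,0,0.005,0,0,0,0,0,0.007,0,0,0,0,0,0.007,0,0,0]
}}

```text
t: 22.05
tool_pos: [0.5623, -0.0971, 0.1453]
tool_rot: [-0.244, -3.131, 0.0]
contact_force: [-1.3, 0.4, 5.2]
opening: 0.0001
grip_force: 2.6
```

{"api": "apply_moves", "payload": {
  "rows": [0,0,0.002,0,0,0,0,0,0.003,0,0,0,0,0,0.003,0,0,0]
}}

```text
t: 22.35
tool_pos: [0.5625, -0.097, 0.145]
tool_rot: [-0.244, -3.131, 0.0]
contact_force: [-5.7, 0.9, 13.4]
opening: -0.0003
grip_force: 6.3
```

{"api": "apply_moves", "payload": {
  "rows": [0,0,0.001,0,0,0,0,0,0.002,0,0,0,0,0,0.002,0,0,0]
}}

```text
t: 22.65
tool_pos: [0.5625, -0.0971, 0.1448]
tool_rot: [-0.244, -3.13, 0.0]
contact_force: [-8.7, 1.9, 17.8]
opening: -0.0
grip_force: 9.0
```

{"api": "apply_moves", "payload": {
  "rows": [0,0,-0.01,0,0,0,0,0,-0.05,0,0,0,0,0,-0.12,0,0,0,0,0,-0.2,0,0,0,0.07,0,-0.28,0,0,0,0.15,0,-0.3,0,0,0,0.2,-0.08,-0.3,0,0,0,0.2,-0.16,-0.3,0,0,0,0.2,-0.24,-0.3,0,0,0,0.2,-0.32,-0.3,0,0,0,0.2,-0.4,-0.3,0,0,0,0.2,-0.4,-0.3,0,0,0,0.2,-0.4,-0.3,0,0,0]
}}

```text
t: 23.95
tool_pos: [0.406, -0.3162, 0.3208]
tool_rot: [-0.248, -3.13, -0.004]
contact_force: [0.2, 0.5, 0.7]
opening: 0.0001
grip_force: 0.0
```

```bash
python3 m4.py
cat > m5.py <<'E'
from h import *
im=avg('top',4); _,d=ctrl.get_image('top'); b=np.load('pics/tb.npy')
cv2.imwrite('pics/t9.png',im)
def ls(n,A,B,z,r):
    A,B=[cv2.GaussianBlur(rect(n,I,z,*r),(0,0),4) for I in(A,B)]
    G=np.gradient(A,axis=1); H=np.gradient(A,axis=0); M=np.c_[G.ravel(),H.ravel(),np.ones(G.size)]
    return np.round(-np.linalg.lstsq(M,(B-A).ravel(),rcond=None)[0][:2]*.25,2)
print('blank hole',ls('top',b,im,.018,(.06,.09,.28,.315)),'wide',ls('top',b,im,.018,(.048,.098,.25,.322)))
for x in(.03,.04,.06,.09): # heights along the lever
    u,v=np.round(proj('top',P0+X*x+Y*.153+Z*.07)).astype(int); print(x,round(pix('top',d,u,v)[2]*1000,1))
r=rect('top',im,.044,.05,.085,.13,.2); print('arm z44 gray y150-185',np.round(r.mean((0,2))[80:220:4]).astype(int))
r=rect('top',im,.018,.05,.09,.15,.2); print('z18 red-blue y165-185',np.round((r[...,2]-r[...,0]).mean(0)[60:140:4]).astype(int))
# peg top centre
g=rect('top',im,.065,-.02,.02,.145,.19); g=cv2.GaussianBlur(g.min(2),(0,0),3); 
m=(g>.8*g[:, :].max()).astype(np.uint8); M=cv2.moments(m,True); print('peg y,x',145+.25*M['m10']/M['m00'],-20+.25*M['m01']/M['m00'],M['m00']/16)
E
python3 m5.py
```

```text
tool rail x,y,z [-0.0749 -0.0866  0.3208] open 0.0001 F [0.2 0.5 0.7] t 23.95
blank hole [ 0.13 -0.15] wide [ 0.1  -0.12]
0.03 71.9
0.04 73.4
0.06 69.9
0.09 70.5
arm z44 gray y150-185 [166 166 166 166 166 168 166 154 130 109  98  96  96  96  97  97  94  91
  92  93  92  91  91  91  91  91  92  92  87  74  63  65  78  92 104]
z18 red-blue y165-185 [ 41  24  14  10  10  10  11  11  11  10   9   8   9  15  34  59  83  99
 109 113]
peg y,x 169.53273642977058 0.6440962506994978 223.375[ WARN:0@3.726] global loadsave.cpp:1063 imwrite_ Unsupported depth image for selected encoder is fallbacked to CV_8U.
```

```bash
python3 -c "
from station import ctrl
print(ctrl.finish_job())"
```

```text
the job is handed in; nothing more can be done
None
```

The job is handed in: the loose stop's face is up against the blank's free end, with the blank shifted only about 0.1–0.2 mm on contact. Its lever is down flat (paddle top measured about 73 mm) and the arm is clear, at about 24 s of the 48 s limit.

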